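Close up the row of tiles in the tray

ROBOT

A 6-joint arm with a two-finger parallel gripper is mounted at the origin on the work surface. World frame = base frame: x ahead of the robot, y to its left, z up, the work surface at z = 0. Lengths are in mm, angles in degrees, forces in N, time in s.
With the tool pointing down it reaches from about 350 to 850 mm from the base axis. Payload 8.1 kg.
Tool frame: the origin (TCP) lies midway between the tips of the shut fingers; the grasp point (between the pads) lies 19 mm behind it; z points along the fingers, y is the direction in which the jaws open and shut (so a half turn about z gives the same grasp; the last joint's range is limited). The gripper opens to 85 mm and grips with 20 to 120 N. Pads are 22 mm wide; open, the fingers measure 114 mm over their backs; the gripper's body (76 mm by 85 mm) begins 54 mm behind the grasp point. The pads swing forward as they close: fully open they stand 13 mm farther back than shut.
Start: joints at [69.018, 7.471, 85.268, -0, 87.261, -4.893], TCP at [166.253, 576.511, 198.892] pointing down, gripper open.
Joint ranges: [-169.43, 169.43], [-51.17, 129.36], [1.28, 143.12], [-76.62, 256.62], [0, 156.53], [-152.29, 152.29]. Speed limits (degrees/s): [136.94, 136.94, 159.86, 180, 180, 180].

INTERFACE

Orientations are given as [roll, pitch, yaw] about the fixed x, y, z axes, in that order (R = Rz(yaw) Ry(pitch) Rx(roll)).
In Python, from bench import r gives the robot as it stands.
- The arm moves only by the tool carry_out, never from a script. Its argument "increments" is a list of rows, each a list of 3 entries, a list of its own where there are three numbers: the shift along the tool's x, y, z in m, then the turn, a rotation vector about the tool's x, y, z in rad, then the closure, from 0 (fully open) to 1 (shut). A call has 1 to 12 rows; each row shifts and turns the pose as measured when the row begins, along the tool's axes as they then stand; what a row does not reach is not made up. A row lasts 1/10 s, in which the tool goes at most 50 mm and 8.59 degrees, less where a joint would pass 70% of its speed; a pose out of reach is approached as far as the arm can. A call with a gripper value outside its range is refused whole. The fingers move at their own pace and stop on an object; "newtons" is the grip in N (left out, the last holds). Time passes only in rows, so rows that do not move let the fingers close. It gives the time, the measured TCP pose, the force and the opening at its end, in the units of the state.
- r.sense(): the state, without advancing time (a new reading comes with each control period).
- r.snapshot(name): name is "scene" or "top" or "wrist"; returns a dict with "image" (480x640x3 uint8, blue, green, red), "vertical_fov" (degrees; the focal length in pixels is half the picture's height over the tangent of half this angle, whatever the lens; pixels are square), "cx", "cy" (the principal point, pixels), "rvec" (rotation vector, rad) and "tvec" (3), from world to camera coordinates, as OpenCV has them. Camera axes: x right, y down, z forward; pixel columns grow to the right and rows downward; lengths in mm; the calibration is good to about 2 mm. The wrist camera is an equidistant fisheye: a pixel r from the principal point sees the ray r / f radians off the axis. A picture is of the moment at which its call begins. There is no depth.
- r.hand_in(): hands the job in, once; it reports no verdict.
The state is a dict: "time": time; "joint_pos": joint angles; "qd": joint speeds; "joint_efforts": joint torques, N m; "tool_pos": TCP position; "tcp_rot": TCP orientation; "ft_force": force on the tool from outside, world axes, zero at the start; "wrist_torque": the same for the moment, N m; "finger_gap": finger opening in mm.
Only numpy, scipy, OpenCV 4.12 (cv2) and the standard library are available. Lean on these libraries where they do the work, as an engineer would, in place of code of your own. Each camera call takes 0.05 s, during which the arm holds its last target.

TASK

Gently push the row of four tiles along the tile tray, all together as one row, until the first tile is up against the end stop and no gaps are left; then turn the wooden turn-button straight across the tray behind the last tile so the row cannot slide back. Push with the fingertips only: do not pick up or tip any tile, and leave the other things on the table where they are.

Things in the scene. Friction and masses are not known exactly. Their poses are not given: they have to be found in the camera images.
- tray: Tile tray, fixed to the table: plywood board 460 x 108 x 12 mm with a straight lane 62 mm wide along it. Origin: at table level, under the lane's centre line, half-way along. y runs along the lane from the open end without lip (y = -230 mm) to the end stop (y = +210 mm); x points across it, from the wooden batten (robot's side) to the aluminium fence; z up. The lane's bed is at z = 12 mm
- stop_face (a point): Middle of the aluminium end stop's face that meets the first tile: x = 0, y = +210, z = 21 mm in the tray's frame (the stop's top is at z = 30 mm). Its axes are the tray's
- batten (a point): Middle of the top of the light wooden batten that bounds the lane on the robot's side: it fills x = -59 to -31 mm of the tray, over the whole length, top at z = 20 mm. The aluminium fence opposite stands at x = +31 to +35 mm, top at z = 22 mm
- tile_1: First tile of the row, the one nearest the end stop: square bisque tile 60 x 60 x 14 mm (70 to 140 g), terracotta, with a 2 mm leaf relief on top, lying flat in the lane (top at z = 26 mm) with 1 mm play each side. Origin: centre of its underside. Fully home its centre is at y = +180 mm of the tray
- tile_2: Second tile, the same, touching the first; home at y = +120 mm of the tray
- tile_3: Third tile, the same, touching the second; home at y = +60 mm of the tray
- tile_4: Last tile, the same, touching the third, its free rear face towards the open end; home its centre is at y = 0 and its rear face at y = -30 mm of the tray. At the start the row is 50 to 130 mm short of home. The row slides with a few newtons
- turn_button (a joint): Angle of the turn-button (rad) about its upright screw: 0 = lying along the batten, free end towards the open end of the tray; positive turns the free end into the lane (counter-clockwise from above); 1.57 = straight across the lane, where it meets its stop pin. It starts between -0.5 and 0, and stays where it is left (stiff by about 0.02 N m)
- button_pivot (a point): Axis of the turn-button's screw, at mid-thickness of the button: x = -44, y = -42, z = 27 mm in the tray's frame. Its axes are the tray's
- button_tip (a point): A point on the turn-button's centre line 44 mm from the screw, at mid-thickness. The turn-button is a dark wooden bar with round ends, 62 mm long (9 mm past the screw, 53 mm the other way), 18 mm wide, 12 mm thick, from z = 21 to 33 mm. Shut, its flat side is 3 mm behind the last tile of a row that is home
- spare_tile: Leave alone: a fifth bisque tile just like those of the row (60 x 60 x 14 mm), lying flat on the table outside the tray, on the robot's side of it; not part of the job. Origin: centre of its underside
- colour_jar_a: Leave alone: closed colour jar, 46 mm across, 55 mm high, standing on the table just beyond the tray's fence. Origin: centre of its underside
- colour_jar_b: Leave alone: closed colour jar of the same kind, standing on the robot's side of the tray towards its open end. Origin: centre of its underside
- bisque_cup: Leave alone: small terracotta cup, 68 mm across the rim, 62 mm high, standing on the table past the tray's open end. Origin: centre of its underside
- brush: Leave alone: flat glaze brush 170 mm long with a wooden handle, lying on the table beyond the fence, about parallel to it
- boxwood_tool: Leave alone: wooden modelling tool 185 mm long, 10 mm thick, lying on the table on the robot's side of the tray, about parallel to it
- steel_weight: Leave alone: steel disc weight, 42 mm across, 30 mm high, standing on the table beyond the fence near the end stop. Origin: centre of its underside
Not all that is in view belongs to the job. What is shaped like the tile_4 but turquoise is not meant.

How it is judged:
By the outcome, as a careful person would: the job done as asked, in the order asked, and still so for the second after the job is handed in, with the robot touching nothing.
It also fails if it takes over 48 s, if anything falls off the work surface, if the arm or the gripper's body presses on something with over 40 N, if the wrist force passes 120 N, or if a joint passes its speed limit or range.

## Working session

There is one attempt and no reset: what is moved stays moved. The work goes in short steps, Python scripts to look and compute and a tool call to move; the robot and the scene stay as the last step left them, time stands still between calls to the robot, and variables do not carry over. Pictures are saved under pics/ and viewed, and the job is handed in when it is done.

Besides the shell and the picture viewer there is one more tool, called after "Request:" in YAML: its name, and indented under it one key for each argument. carry_out: Moves the arm, as the interface text tells. Its arguments: {"type":"object","properties":{"increments":{"type":"array"},"newtons":{"type":"number"}},"required":["increments"]}

```bash
mkdir -p pics; ls; python3 - <<'E'
from bench import r
import cv2
print(r.sense())
for n in ("scene","top","wrist"):
    s=r.snapshot(n); cv2.imwrite(f"pics/{n}0.png",s["image"]); print(n,{k:v for k,v in s.items() if k!="image"})
E
```

```text
pics
{'time': 0.0, 'joint_pos': array([ 6.90177957e+01,  7.51618943e+00,  8.53287015e+01, -1.34269409e-03,
        8.72619135e+01, -4.89356246e+00]), 'qd': array([ 0.03494811,  0.03228543,  0.01253634, -0.0153872 , -0.06765344,
        0.0719402 ]), 'joint_efforts': array([ 2.19685317e-03, -5.69389093e+01, -5.00555205e+01, -2.36583146e-04,
        1.45594400e-02,  2.39296092e-06]), 'tool_pos': array([166.04812151, 575.93170107, 197.83875744]), 'tcp_rot': array([-1.79893471e+02, -7.77478885e-03,  1.63911416e+02]), 'ft_force': array([-0.01304915,  0.49901184,  0.27492302]), 'wrist_torque': array([-0.00571238,  0.01303298,  0.01531324]), 'finger_gap': 85.36610895892538}
scene {'vertical_fov': 49.26812744191214, 'cx': 322.02138063777574, 'cy': 239.27717664497413, 'rvec': array([ 1.48286979,  2.17646985, -0.78618366]), 'tvec': array([ 222.26365269, -329.77841199, 1361.26377809])}
top {'vertical_fov': 55.615612336775236, 'cx': 316.88993811566877, 'cy': 247.45612804903607, 'rvec': array([ 2.12619952, -2.12479121,  0.19927736]), 'tvec': array([-60.42436609, 525.29980039, 801.52778239])}
wrist {'vertical_fov': 65.70646984690485, 'cx': 318.1669837701027, 'cy': 239.19312331102972, 'rvec': array([-2.32341133, -1.74737635, -0.24380521]), 'tvec': array([-598.47517405,  -35.11756944,  378.39496624])}
```

View pics/top0.png

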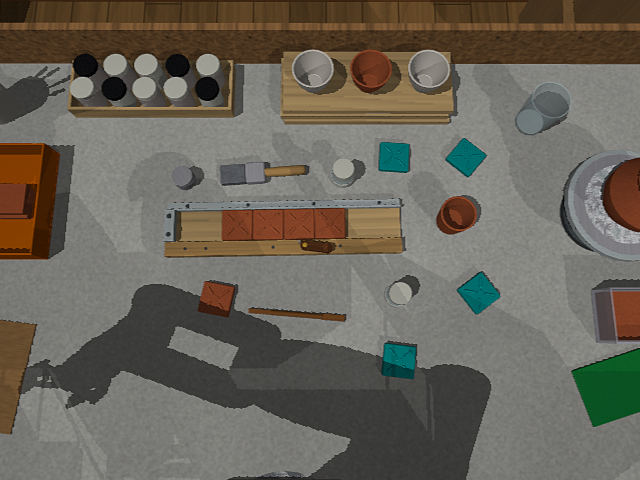

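View pics/scene0.png

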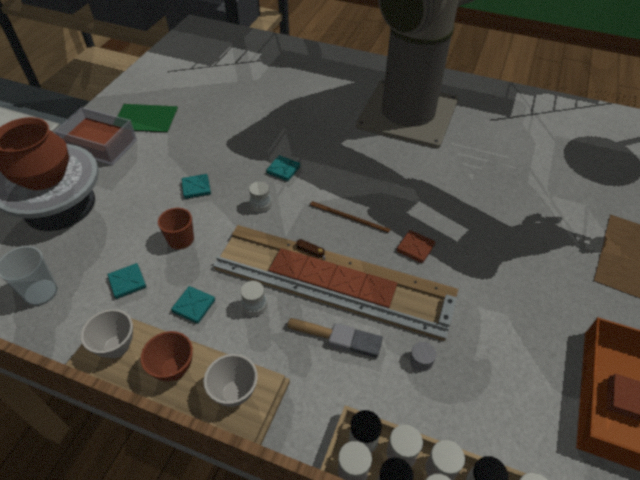

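View pics/wrist0.png

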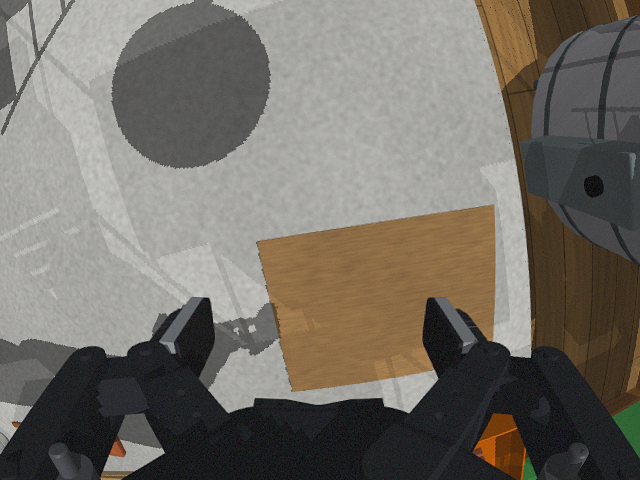

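The top view shows the tray with its end stop at the left (about 165,222), the row at columns 221–347, and the button pivot near (307,243). The next step is to zoom in and measure.

```bash
cat > h.py <<'E'
import numpy as np, cv2
def cam(s):
    R,_=cv2.Rodrigues(s["rvec"]); f=240/np.tan(np.radians(s["vertical_fov"]/2))
    K=np.array([[f,0,s["cx"]],[0,f,s["cy"]],[0,0,1]]); return K,R,np.array(s["tvec"]).reshape(3)
def ray(s,uv,z):
    K,R,t=cam(s); d=R.T@np.linalg.inv(K)@np.array([uv[0],uv[1],1.]); c=-R.T@t
    return c+d*(z-c[2])/d[2]
def proj(s,p):
    K,R,t=cam(s); return cv2.projectPoints(np.array(p,float).reshape(-1,3),s["rvec"],np.array(s["tvec"]),K,None)[0].reshape(-1,2)
E
python3 - <<'E'
from bench import r
import cv2
s=r.snapshot("top"); im=s["image"]
c=im[190:265,155:415]; cv2.imwrite("pics/top_crop.png",cv2.resize(c,None,fx=3,fy=3,interpolation=cv2.INTER_CUBIC))
from h import *
for n,uv,z in [("stopTL",(165,209),22),("L",(165,256),20),("R",(404,251),20),("RT",(401,200),22)]: print(n,ray(s,uv,z))
s2=r.snapshot("scene"); c=s2["image"][220:340,205:465]; cv2.imwrite("pics/scene_crop.png",cv2.resize(c,None,fx=3,fy=3,interpolation=cv2.INTER_CUBIC))
E
```

```text
stopTL [606.67833787 237.27769657  22.        ]
L [513.7327168  232.18853496  20.        ]
R [ 523.90053614 -228.3353686    20.        ]
RT [ 625.47449796 -225.57787001   22.        ]
```

View pics/top_crop.png

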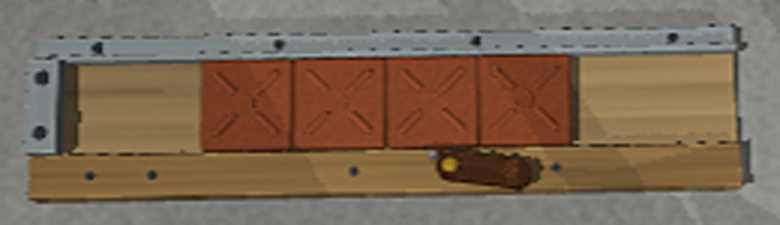

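View pics/scene_crop.png

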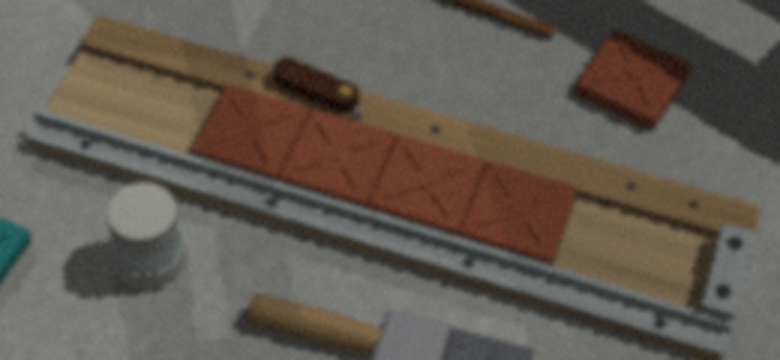

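```bash
python3 - <<'E'
from bench import r
from h import *
s=r.snapshot("top"); im=s["image"]
hsv=cv2.cvtColor(im,cv2.COLOR_BGR2HSV)
m=((hsv[...,0]<12)&(hsv[...,1]>130)&(hsv[...,2]>90)).astype(np.uint8)
roi=np.zeros_like(m); roi[195:245,210:360]=1; m&=roi
m=cv2.morphologyEx(m,cv2.MORPH_CLOSE,np.ones((5,5)))
c=max(cv2.findContours(m,0,2)[0],key=cv2.contourArea)
P=np.array([ray(s,p,26)[:2] for p in c.reshape(-1,2)],np.float32)
rc=cv2.minAreaRect(P); print("row",rc); print(cv2.boxPoints(rc))
B=cv2.boxPoints(rc)
f=lambda x,y:((x+.5)/3-.5+155,(y+.5)/3-.5+190)
print("pivot",ray(s,f(450,164),33))
print("stopface top edge",ray(s,f(62,60),30),ray(s,f(58,152),30))
print("fence inner top edge",ray(s,f(70,63),22),ray(s,f(735,52),22))
print("batten inner top",ray(s,f(70,153),20),ray(s,f(740,140),20))
print("batten outer top",ray(s,f(30,199),20),ray(s,f(742,186),20))
print("fence outer",ray(s,f(40,38),22),ray(s,f(735,27),22))
s2=r.snapshot("scene");g=lambda x,y:((x+.5)/3-.5+205,(y+.5)/3-.5+220)
print("scene pivot",ray(s2,g(346,91),33),"row rear corners",ray(s2,g(224,88),26),ray(s2,g(190,150),26),"front",ray(s2,g(577,184),26),ray(s2,g(555,260),26))
print("scene stop",ray(s2,g(718,226),30),ray(s2,g(703,305),30), "batten end outer",ray(s2,g(97,17),20),ray(s2,g(757,208),20))
E
```

```text
row ((576.3814086914062, 5.329078674316406), (58.78311538696289, 237.72930908203125), 1.1479320526123047)
[[ 544.61444   123.58105 ]
 [ 549.377    -114.10055 ]
 [ 608.1484   -112.92289 ]
 [ 603.3858    124.758705]]
pivot [534.32015701 -36.80796992  33.        ]
stopface top edge [603.15961096 214.42994409  30.        ] [542.48260892 213.48662184  30.        ]
fence inner top edge [603.33483554 211.65295004  22.        ] [ 611.22299941 -222.48342841   22.        ]
batten inner top [543.86018088 208.88679694  20.        ] [ 552.83856443 -224.15849675   20.        ]
batten outer top [513.73218683 232.82960451  20.        ] [ 522.58995505 -224.42773244   20.        ]
fence outer [620.2130853  232.22772904  22.        ] [ 628.19508706 -223.04324827   22.        ]
scene pivot [535.5942109  -33.93538559  33.        ] row rear corners [ 557.55466638 -111.4536275    26.        ] [ 611.78439074 -110.64516608   26.        ] front [546.57431085 126.03442413  26.        ] [605.66511431 129.27719254  26.        ]
scene stop [548.0509985  215.37540024  30.        ] [606.25941866 219.64187232  30.        ] batten end outer [ 528.21199227 -220.73908873   20.        ] [518.47185524 235.26842647  20.        ]
```

Request:
carry_out:
  increments:
    - [[0,0,0],[0,0,0.141],1]
    - [[0,0,0],[0,0,0.141],1]
    - [[0,0,0],[0,0,0.141],1]
    - [[0,0,0],[0,0,0.141],1]
    - [[0,0,0],[0,0,0.141],1]
    - [[0,0,0],[0,0,0.141],1]
    - [[0,0,0],[0,0,0.141],1]
    - [[0,0,0],[0,0,0.141],1]
    - [[0,0,0],[0,0,0.141],1]
    - [[0,0,0],[0,0,0],1]
  newtons: 40

```text
time: 1.35
tool_pos: [166.1, 576.1, 198.2]
tcp_rot: [-180.0, 0.1, 88.3]
ft_force: [0.9, 0.0, 0.7]
finger_gap: 0.1
```

Request:
carry_out:
  increments:
    - [[-0.035,0.02,0],[0,0,-0.05],1]
    - [[-0.042,0.024,0],[0,0,0],1]
    - [[-0.042,0.024,0],[0,0,0],1]
    - [[-0.042,0.024,0],[0,0,0],1]
    - [[-0.042,0.024,0],[0,0,0],1]
    - [[-0.042,0.024,0],[0,0,0],1]
    - [[-0.042,0.024,0],[0,0,0],1]
    - [[-0.042,0.024,0],[0,0,0],1]
    - [[-0.042,0.024,0],[0,0,0],1]
    - [[-0.042,0.024,0],[0,0,0],1]
    - [[-0.042,0.024,0],[0,0,0],1]
    - [[0,0,0],[0,0,0],1]

```text
time: 2.55
tool_pos: [454.0, 117.7, 198.7]
tcp_rot: [179.7, 0.0, 95.0]
ft_force: [-0.6, 0.3, -0.4]
finger_gap: -0.4
```

Request:
carry_out:
  increments:
    - [[-0.03,0.018,0],[0,0,0.067],1]
    - [[-0.04,0.018,0],[0,0,0],1]
    - [[-0.04,0.018,0],[0,0,0],1]
    - [[-0.04,0.018,0],[0,0,0],1]
    - [[-0.04,0.018,0],[0,0,0],1]
    - [[-0.04,0.018,0],[0,0,0],1]
    - [[-0.035,0.018,0],[0,0,0],1]
    - [[0,0,0],[0,0,0],1]

```text
time: 3.35
tool_pos: [595.0, -151.1, 199.2]
tcp_rot: [179.6, -0.1, 93.1]
ft_force: [-1.3, 0.6, -0.1]
finger_gap: 0.3
```

Request:
carry_out:
  increments:
    - [[0,-0.015,0.03],[0,0,0.034],1]
    - [[0,0,0.04],[0,0,0],1]
    - [[0,0,0.04],[0,0,0],1]
    - [[0,0,0.03],[0,0,0],1]
    - [[0,0,0],[0,0,0],1]
    - [[0,0,0],[0,0,0],1]

```text
time: 3.95
tool_pos: [582.4, -149.5, 57.5]
tcp_rot: [179.4, -0.1, 92.3]
ft_force: [-0.1, 0.3, 0.5]
finger_gap: -0.3
```

```bash
python3 - <<'E'
from bench import r
import cv2
print(r.sense()["tool_pos"],r.sense()["tcp_rot"],r.sense()["ft_force"])
a=r.snapshot("top")["image"][150:300,200:440]; b=r.snapshot("scene")["image"][180:330,180:420]
cv2.imwrite("pics/a1.png",cv2.resize(cv2.vconcat([a,b]),None,fx=2,fy=2,interpolation=cv2.INTER_CUBIC))
cv2.imwrite("pics/w1.png",r.snapshot("wrist")["image"])
E
```

```text
[ 582.40750967 -149.47028445   57.51307424] [ 1.79360290e+02 -1.17314526e-01  9.22562139e+01] [-0.09832953  0.27709945  0.4985956 ]
```

View pics/a1.png

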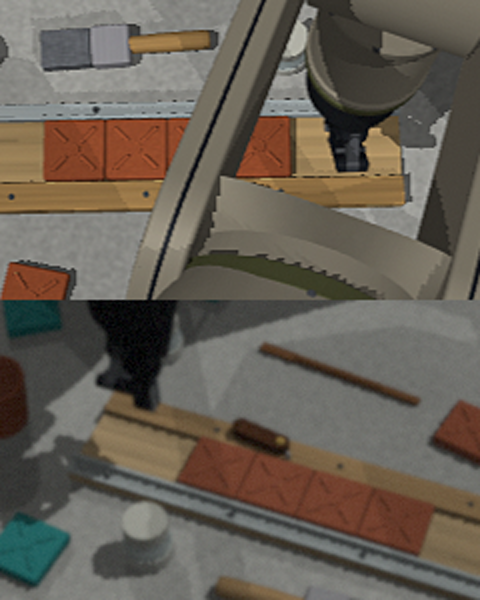

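View pics/w1.png

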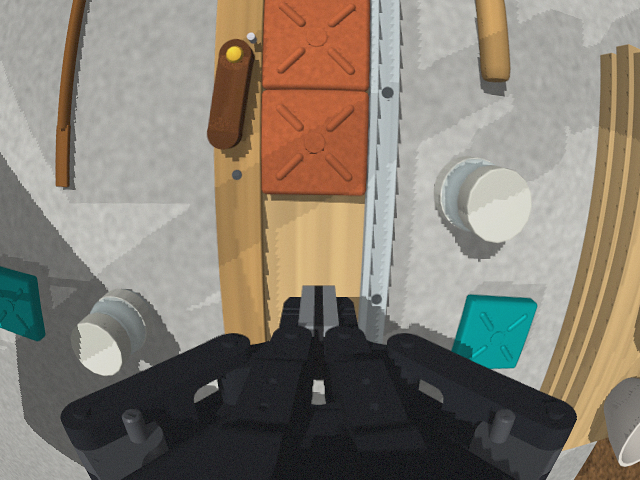

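The fingertips sit centred over the lane at about (318,305), clear behind the row's rear edge at row 194. The button is out of the way at the left, around (230,95). Before descending, I'll check the wrist-view measurements.

```bash
cat >> h.py <<'E'
def wray(s,uv,z):
    R,_=cv2.Rodrigues(s["rvec"]); f=240/np.tan(np.radians(s["vertical_fov"]/2))
    d=np.array(uv,float)-[s["cx"],s["cy"]]; rr=np.hypot(*d); th=rr/f
    v=R.T@np.array([*(d/rr*np.sin(th)),np.cos(th)]); c=-R.T@np.array(s["tvec"]).reshape(3)
    return c+v*(z-c[2])/v[2]
E
python3 - <<'E'
from bench import r
from h import *
s=r.snapshot("wrist")
for n,uv,z in [("pivot",(234,54),33),("pin",(251,37),26),("tipend",(222,147),33),("rearL",(264,193),26),("rearR",(365,194),26),("battenIn near",(265,300),20),("battIn far",(260,20),20),("fenceIn",(365,300),22),("fin",(371,20),22)]: print(n,wray(s,uv,z).round(1))
E
```

```text
pivot [534.  -36.2  33. ]
pin [541.6 -24.8  26. ]
tipend [528.8 -87.8  33. ]
rearL [ 551.6 -114.    26. ]
rearR [ 608.8 -112.6   26. ]
battenIn near [ 551.1 -183.2   20. ]
battIn far [545.2 -12.6  20. ]
fenceIn [ 614.4 -180.3   22. ]
fin [608.5 -10.8  22. ]
```

Request:
carry_out:
  increments:
    - [[0,-0.002,0.015],[0,0,0.02],1]
    - [[0,0,0.015],[0,0,0],1]
    - [[0,0,0.008],[0,0,0],1]
    - [[0,0,0],[0,0,0],1]

```text
time: 4.55
tool_pos: [584.8, -151.4, 21.5]
tcp_rot: [178.8, 0.1, 90.9]
ft_force: [-0.2, 1.1, -0.5]
finger_gap: -0.0
```

Request:
carry_out:
  increments:
    - [[0,-0.004,0.004],[0,0.021,-0.004],1]
    - [[0,0,0],[0,0,0],1]
    - [[0.01,0,0],[0,0,0],1]
    - [[0.008,0,0],[0,0,0],1]
    - [[0,0,0],[0,0,0],1]

```text
time: 5.05
tool_pos: [579.9, -132.2, 17.4]
tcp_rot: [178.9, -1.3, 91.2]
ft_force: [-0.1, -1.0, 0.2]
finger_gap: 0.0
```

Request:
carry_out:
  increments:
    - [[0,0,0],[0.02,-0.022,0],1]
    - [[0,0,0],[0,0,0],1]
    - [[0.004,0,0],[0,0,0],1]
    - [[0.004,0,0],[0,0,0],1]
    - [[0.004,0,0],[0,0,0],1]
    - [[0.004,0,0],[0,0,0],1]
    - [[0.004,0,0],[0,0,0],1]
    - [[0.004,0,0],[0,0,0],1]

```text
time: 5.85
tool_pos: [580.1, -105.6, 18.6]
tcp_rot: [179.9, -0.0, 91.2]
ft_force: [-0.2, 0.5, 0.1]
finger_gap: -0.2
```

```bash
python3 - <<'E'
from bench import r
import cv2
cv2.imwrite("pics/w2.png",r.snapshot("wrist")["image"])
print(r.sense()["ft_force"],r.sense()["tool_pos"])
E
```

```text
[-0.39991441  1.20169534  0.2545165 ] [ 580.11913143 -104.97130112   18.61054695]
```

View pics/w2.png

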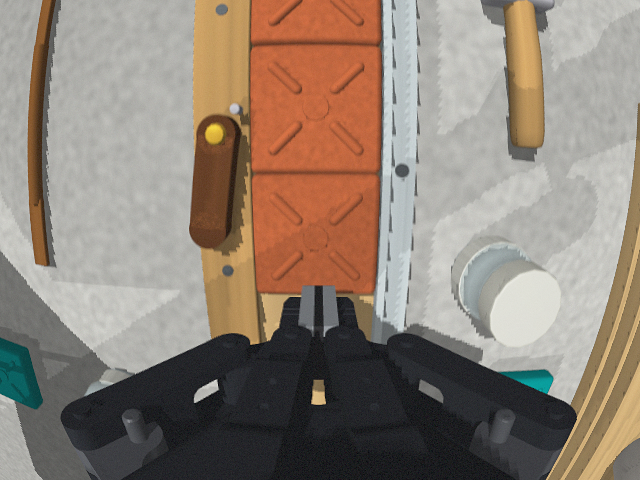

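```bash
python3 - <<'E'
from bench import r
from h import *
s=r.snapshot("wrist")
for n,uv,z in [("pivot",(214,133),33),("rearL",(257,292),26),("rearR",(374,292),26),("t34",(315,172),26)]: print(n,wray(s,uv,z).round(1))
print(r.sense()["tool_pos"])
E
```

```text
pivot [532.8 -34.2  33. ]
rearL [ 549.5 -111.2   26. ]
rearR [ 607.5 -110.    26. ]
t34 [577.2 -52.   26. ]
[ 580.10714949 -105.34252601   18.59117777]
```

Request:
carry_out:
  increments:
    - [[0.003,0,0.002],[0,0,0],1]
    - [[0.004,0,0],[0,0,0],1]
    - [[0.004,0,0],[0,0,0],1]
    - [[0.004,0,0],[0,0,0],1]

```text
time: 6.35
tool_pos: [579.7, -89.8, 16.3]
tcp_rot: [179.9, -0.0, 91.2]
ft_force: [-0.7, 0.2, 0.1]
finger_gap: 0.0
```

```bash
python3 - <<'E'
from bench import r
from h import *
cv2.imwrite("pics/w3.png",r.snapshot("wrist")["image"])
b=r.snapshot("scene")["image"][180:330,180:420]
cv2.imwrite("pics/s3.png",cv2.resize(b,None,fx=3,fy=3,interpolation=cv2.INTER_CUBIC))
E
```

```text
(no output)
```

View pics/w3.png

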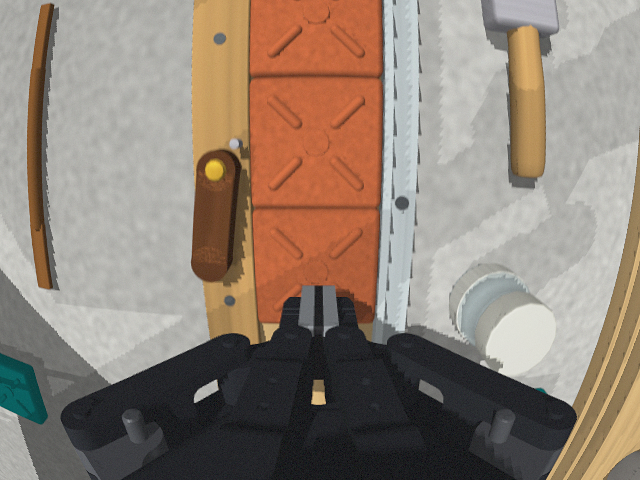

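View pics/s3.png

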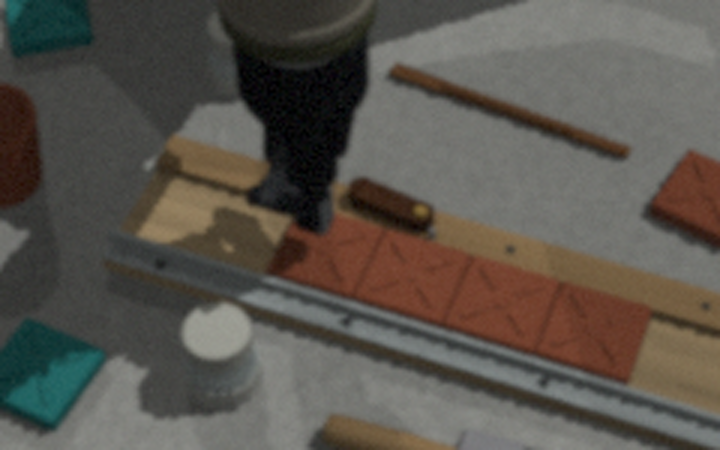

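```bash
python3 - <<'E'
from bench import r
from h import *
s=r.snapshot("wrist");s2=r.snapshot("scene")
for n,uv,z in [("pivot",(214,170),33),("rearR",(370,322),26),("rearL",(262,323),26),("t34",(315,207),26)]: print(n,wray(s,uv,z).round(1))
g=lambda p:(p-[180,180]+.5)*3-.5
P=[(579.7,-89.8,z) for z in (16,26,30,40,80)]
print(g(proj(s2,P)).round(0).tolist())
h=lambda x,y:((x+.5)/3-.5+180,(y+.5)/3-.5+180)
print("rear",ray(s2,h(301,220),26),ray(s2,h(270,273),26),"front",ray(s2,h(650,307),26),ray(s2,h(628,380),26))
print("tip ray at z",[ray(s2,h(318,233),z).round(1).tolist() for z in (12,16,26,35,50)])
print(r.sense()["tool_pos"],r.sense()["ft_force"])
E
```

```text
pivot [532.9 -34.9  33. ]
rearR [ 606.  -110.3   26. ]
rearL [ 551.4 -112.    26. ]
t34 [577.1 -52.2  26. ]
[[316.0, 252.0], [315.0, 242.0], [315.0, 239.0], [314.0, 229.0], [311.0, 189.0]]
rear [ 566.26180722 -106.08557199   26.        ] [ 612.76738074 -106.68368107   26.        ] front [549.25326854 125.50770415  26.        ] [606.10954497 128.15287442  26.        ]
tip ray at z [[562.3, -96.4, 12.0], [565.1, -95.0, 16.0], [572.0, -91.4, 26.0], [578.3, -88.2, 35.0], [588.8, -82.8, 50.0]]
[579.82269529 -90.02915755  16.41387235] [-0.28477722  0.78470724 -0.80667738]
```

```bash
python3 - <<'E'
from bench import r
from h import *
s=r.snapshot("wrist"); st=r.sense(); p=st["tool_pos"]
R,_=cv2.Rodrigues(s["rvec"]); t=np.array(s["tvec"]).reshape(3); f=240/np.tan(np.radians(s["vertical_fov"]/2))
print("cam",(-R.T@t).round(1), "axis",R[2].round(3), p,st["finger_gap"])
def wp(P):
    c=R@np.array(P)+t; th=np.arctan2(np.hypot(c[0],c[1]),c[2]); d=c[:2]/np.hypot(*c[:2]); return (d*th*f+[s["cx"],s["cy"]]).round(0)
for dz in (0,10,20,30,40): print(dz,wp(p+[0,0,dz]), wp(p+[0,11,dz]), wp(p+[14,11,dz]), wp(p+[14,0,dz]))
im=s["image"][260:380,240:400]; cv2.imwrite("pics/wz.png",cv2.resize(im,None,fx=5,fy=5,interpolation=cv2.INTER_CUBIC))
a=r.snapshot("scene")["image"][200:280,240:320]; cv2.imwrite("pics/sz.png",cv2.resize(a,None,fx=7,fy=7,interpolation=cv2.INTER_CUBIC))
E
```

```text
cam [577.7 -20.5 190.9] axis [ 0.008 -0.276 -0.961] [579.86586063 -90.16486206  16.45768569] -0.3033193866839711
0 [319. 277.] [319. 256.] [348. 256.] [347. 277.]
10 [319. 284.] [320. 263.] [349. 263.] [348. 285.]
20 [319. 293.] [320. 270.] [351. 271.] [350. 293.]
30 [319. 302.] [320. 279.] [353. 279.] [352. 303.]
40 [319. 313.] [320. 288.] [355. 289.] [354. 313.]
```

View pics/wz.png

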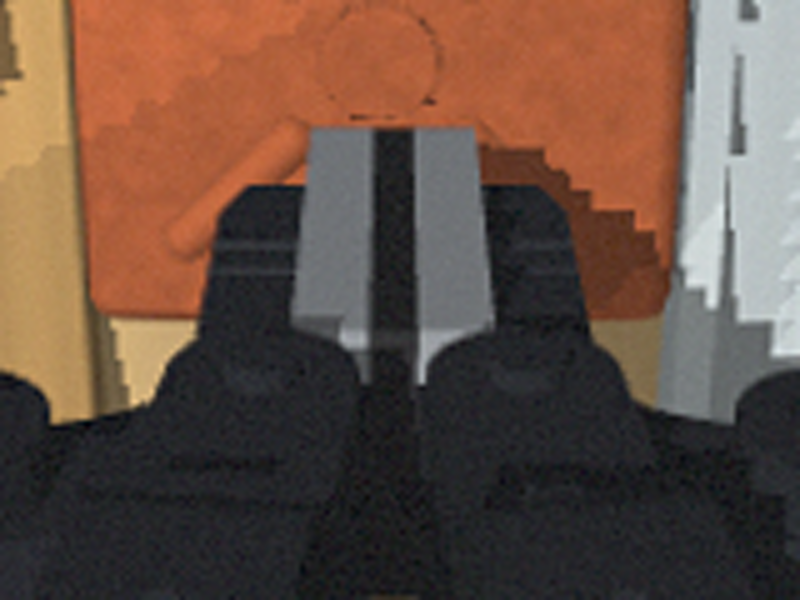

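View pics/sz.png

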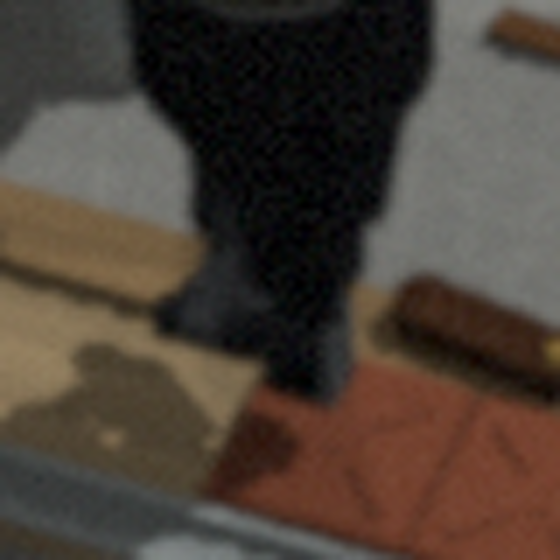

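```bash
python3 - <<'E'
from bench import r
from h import *
s2=r.snapshot("scene"); st=r.sense(); p=st["tool_pos"]
g=lambda q:((q-[240,200]+.5)*7-.5).round(0).tolist()
for dz in (0,10,20,30,40,50): print(dz,g(proj(s2,[p+[14,11,dz],p+[14,-11,dz],p+[-14,11,dz],p+[0,0,dz]])))
E
```

```text
0 [[332.0, 496.0], [260.0, 473.0], [373.0, 422.0], [317.0, 447.0]]
10 [[331.0, 475.0], [257.0, 451.0], [371.0, 400.0], [315.0, 425.0]]
20 [[329.0, 453.0], [255.0, 429.0], [370.0, 377.0], [313.0, 403.0]]
30 [[327.0, 430.0], [253.0, 406.0], [369.0, 355.0], [311.0, 380.0]]
40 [[326.0, 407.0], [251.0, 383.0], [367.0, 332.0], [309.0, 357.0]]
50 [[324.0, 384.0], [248.0, 360.0], [366.0, 308.0], [308.0, 334.0]]
```

The fingertips were passing above the last tile: their shadow falls on it, and the seams haven't moved relative to the pivot. Both cameras put the tips about 38 mm higher than the reported TCP z. I'll back off, lower in stages and check by picture and force.

Request:
carry_out:
  increments:
    - [[-0.025,0,0],[0,0,0],1]
    - [[-0.025,0,0],[0,0,0],1]
    - [[0,0,0],[0,0,0],1]
    - [[0,0,0.008],[0,0,0],1]
    - [[0,0,0.008],[0,0,0],1]
    - [[0,0,0],[0,0,0],1]

```text
time: 7.3
tool_pos: [581.0, -140.6, -1.0]
tcp_rot: [179.9, -0.0, 91.2]
ft_force: [-0.3, 0.5, -0.5]
finger_gap: 0.2
```

```bash
cat > v.py <<'E'
import sys
from bench import r
from h import *
n=sys.argv[1]
w=r.snapshot("wrist"); s=r.snapshot("scene"); st=r.sense()
u,v=proj(s,[st["tool_pos"]])[0]; u=int(min(max(u,50),589)); v=int(min(max(v,50),429))
b=cv2.resize(s["image"][v-50:v+50,u-50:u+50],(480,480),interpolation=cv2.INTER_CUBIC)
o=cv2.hconcat([w["image"],b]); cv2.imwrite(f"pics/{n}.png",cv2.resize(o,None,fx=.71,fy=.71,interpolation=cv2.INTER_AREA))
cv2.imwrite(f"pics/{n}_w.png",w["image"])
print("scene crop origin",u-50,v-50,"x4.8x.71"); print({k:st[k].round(1) for k in("tool_pos","tcp_rot","ft_force","joint_pos")},st["time"],st["finger_gap"])
R,_=cv2.Rodrigues(w["rvec"]); print("wcam",(-R.T@w["tvec"]).round(1))
E
python3 v.py v4
```

```text
scene crop origin 211 211 x4.8x.71
{'tool_pos': array([ 5.816e+02, -1.408e+02,  1.000e-01]), 'tcp_rot': array([179.8,  -0. ,  91.2]), 'ft_force': array([0.3, 0.3, 0.8]), 'joint_pos': array([-18.6,  17.3,  95.8,   0.1,  66.8, -19.9])} 7.4 -0.03841667462351949
wcam [578.7 -71.1 173.5]
```

View pics/v4.png

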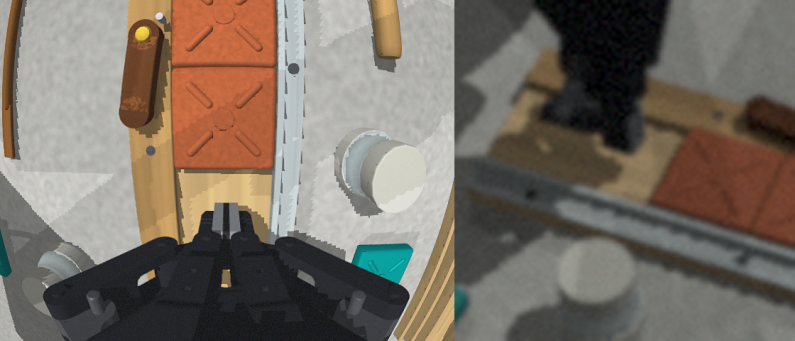

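With the reported z at about 0 there's still no contact on the 12 mm bed, so the offset is real. I'll lower further.

Request:
carry_out:
  increments:
    - [[0,-0.001,0.006],[0,0,0],1]
    - [[0,0,0.006],[0,0,0],1]
    - [[0,0,0.004],[0,0,0],1]
    - [[0,0,0],[0,0,0],1]

```text
time: 7.8
tool_pos: [580.8, -139.6, -17.1]
tcp_rot: [179.8, -0.0, 91.3]
ft_force: [1.3, 0.5, 1.1]
finger_gap: 0.1
```

```bash
python3 v.py v5
```

```text
scene crop origin 212 216 x4.8x.71
{'tool_pos': array([ 581.3, -139.8,  -16.4]), 'tcp_rot': array([179.7,  -0. ,  91.3]), 'ft_force': array([ 0.1, -0.1, -0.3]), 'joint_pos': array([-18.5,  18.5,  96.3,   0.1,  65. , -19.9])} 7.9 0.10127199092210715
wcam [578.3 -70.1 157.3]
```

View pics/v5.png

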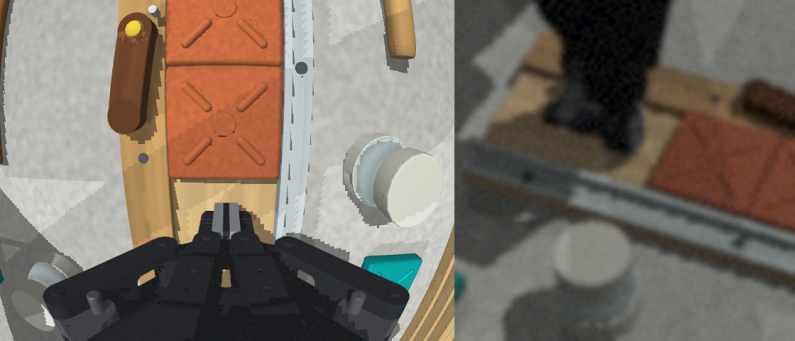

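Request:
carry_out:
  increments:
    - [[0,-0.001,0.003],[0,0,0],1]
    - [[0,0,0.002],[0,0,0],1]
    - [[0,0,0],[0,0,0],1]

```text
time: 8.2
tool_pos: [580.9, -140.2, -20.1]
tcp_rot: [179.7, 0.0, 91.3]
ft_force: [0.0, -0.1, -0.6]
finger_gap: -0.1
```

```bash
python3 v.py v6; python3 - <<'E'
from bench import r
from h import *
s2=r.snapshot("scene"); st=r.sense(); p=st["tool_pos"]
print(p)
a=s2["image"][220:280,220:300]; cv2.imwrite("pics/sz2.png",cv2.resize(a,None,fx=8,fy=8,interpolation=cv2.INTER_CUBIC))
g=lambda q:((q-[220,220]+.5)*8-.5).round(0).tolist()
for dz in (20,30,35,40,45): print(dz,g(proj(s2,[p+[14,11,dz],p+[14,-11,dz]])))
E
```

```text
scene crop origin 212 217 x4.8x.71
{'tool_pos': array([ 581.1, -140.2,  -20.2]), 'tcp_rot': array([179.6,   0. ,  91.3]), 'ft_force': array([ 1.3, -0.7, -0.1]), 'joint_pos': array([-18.5,  18.7,  96.4,   0.1,  64.5, -19.9])} 8.3 0.06157169674606155
wcam [578.  -70.5 154.3]
[ 581.01401922 -140.17640463  -20.27292481]
20 [[356.0, 392.0], [276.0, 365.0]]
30 [[353.0, 367.0], [272.0, 341.0]]
35 [[351.0, 355.0], [270.0, 328.0]]
40 [[350.0, 342.0], [268.0, 316.0]]
45 [[348.0, 330.0], [266.0, 303.0]]
```

View pics/sz2.png

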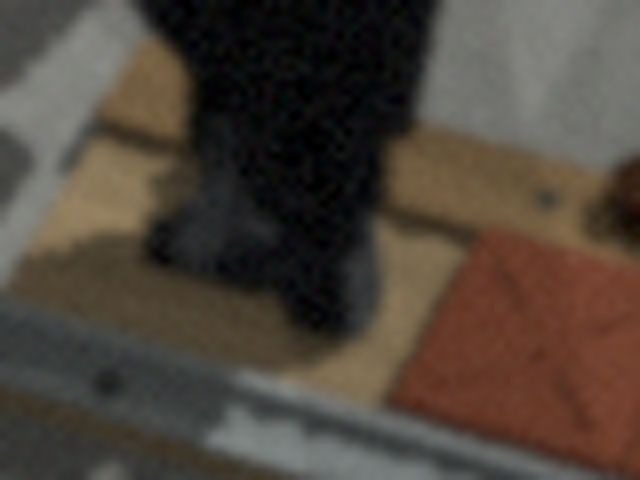

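Request:
carry_out:
  increments:
    - [[0,0,0.003],[0,0,0],1]
    - [[0,0,0.002],[0,0,0],1]
    - [[0,0,0],[0,0,0],1]

```text
time: 8.65
tool_pos: [581.4, -140.3, -19.6]
tcp_rot: [179.7, 0.0, 91.3]
ft_force: [-0.6, 0.7, -0.3]
finger_gap: 0.1
```

Request:
carry_out:
  increments:
    - [[0,0,0.003],[0,0,0],1]
    - [[0,0,0.003],[0,0,0],1]

```text
time: 8.85
tool_pos: [582.3, -140.5, -20.5]
tcp_rot: [179.7, 0.0, 91.4]
ft_force: [-23.3, 6.6, 42.6]
finger_gap: -0.4
```

```bash
python3 v.py v7
```

```text
scene crop origin 212 218 x4.8x.71
{'tool_pos': array([ 582.3, -140.5,  -20.5]), 'tcp_rot': array([179.7,   0. ,  91.4]), 'ft_force': array([-18.5,   4.7,  33.8]), 'joint_pos': array([-18.5,  18.9,  96.2,   0.1,  64.6, -19.9])} 8.95 -0.12135974006482662
wcam [579.4 -70.8 153.8]
```

View pics/v7_w.png

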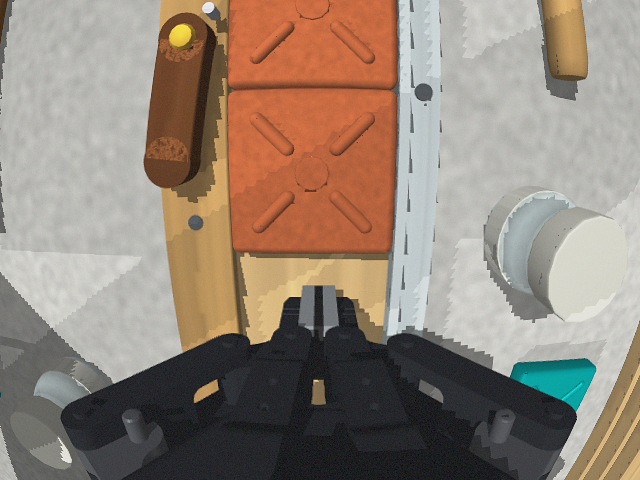

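The reported z is -20.5 with about 40 N upward, so the tips are on the bed. That makes the true tip height roughly the reported z plus 32. I'll lift a few mm at once.

Request:
carry_out:
  increments:
    - [[0,-0.0015,-0.003],[0,0,0],1]
    - [[0,0,-0.002],[0,0,0],1]
    - [[0,0,0],[0,0,0],1]

```text
time: 9.25
tool_pos: [581.3, -140.7, -14.7]
tcp_rot: [179.6, 0.1, 91.4]
ft_force: [0.1, -1.3, -0.6]
finger_gap: 0.0
```

```bash
python3 v.py v8; python3 - <<'E'
from bench import r
from h import *
s=r.snapshot("top"); cv2.imwrite("pics/top8.png",cv2.resize(s["image"][130:330,150:450],None,fx=2.5,fy=2.5))
E
```

```text
scene crop origin 212 216 x4.8x.71
{'tool_pos': array([ 580.9, -140.6,  -15.2]), 'tcp_rot': array([1.796e+02, 1.000e-01, 9.140e+01]), 'ft_force': array([-0.3,  0.2, -0. ]), 'joint_pos': array([-18.6,  18.2,  96.4,   0.1,  65. , -20. ])} 9.35 0.23590875346673706
wcam [578.1 -70.9 159.6]
```

View pics/v8.png

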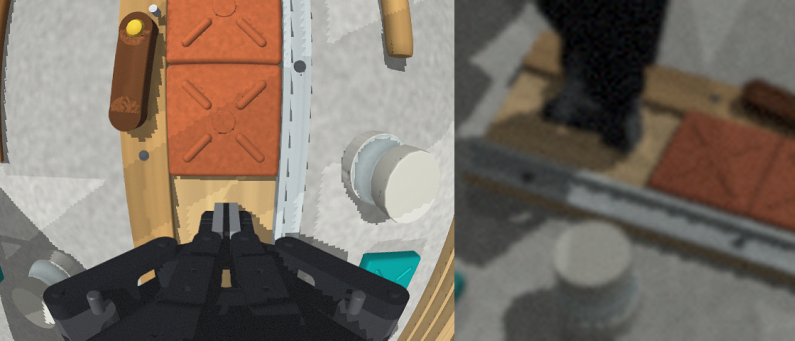

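View pics/top8.png

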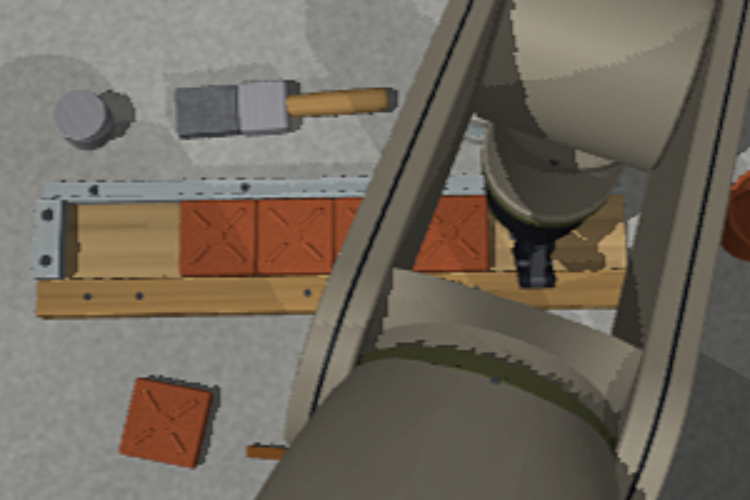

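Request:
carry_out:
  increments:
    - [[0.006,0,0.001],[0,0,0],1]
    - [[0.005,0,0],[0,0,0],1]
    - [[0.004,0,0],[0,0,0],1]
    - [[0.004,0,0],[0,0,0],1]
    - [[0.004,0,0],[0,0,0],1]
    - [[0.004,0,0],[0,0,0],1]
    - [[0.004,0,0],[0,0,0],1]

```text
time: 10.1
tool_pos: [579.3, -107.8, -17.8]
tcp_rot: [179.7, 0.1, 91.3]
ft_force: [0.2, -1.2, 0.3]
finger_gap: -0.0
```

```bash
python3 v.py v9
```

```text
scene crop origin 227 221 x4.8x.71
{'tool_pos': array([ 579.4, -107.2,  -17.8]), 'tcp_rot': array([1.797e+02, 1.000e-01, 9.140e+01]), 'ft_force': array([-0.7, -0.2, -0. ]), 'joint_pos': array([-15.5,  17.4,  97.8,   0. ,  64.6, -16.9])} 10.2 0.1638243455024147
wcam [576.6 -37.9 156.5]
```

View pics/v9.png

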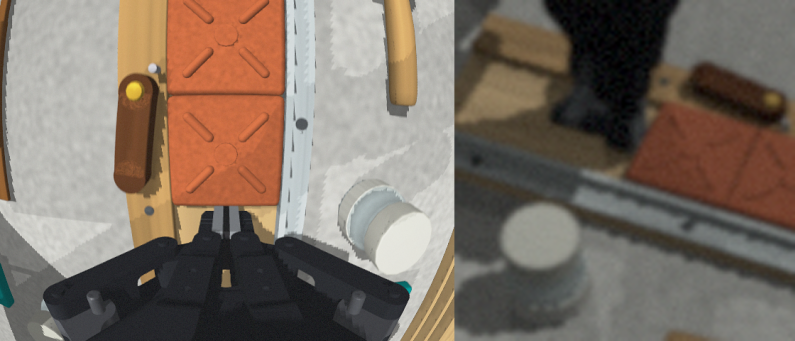

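```bash
python3 - <<'E'
from bench import r
from h import *
s=r.snapshot("wrist")
for n,uv,z in [("pivot",(188,127),33),("rear",(315,289),26),("t34",(315,132),26)]: print(n,wray(s,uv,z).round(1))
E
```

```text
pivot [532.7 -34.4  33. ]
rear [577.3 -95.   26. ]
t34 [576.  -36.5  26. ]
```

Request:
carry_out:
  increments:
    - [[0.005,0,0],[0,0,0],1]
    - [[0.005,0,0],[0,0,0],1]
    - [[0.005,0,0],[0,0,0],1]
    - [[0.005,0,0],[0,0,0],1]
    - [[0.005,0,0],[0,0,0],1]
    - [[0.005,0,0],[0,0,0],1]

```text
time: 10.85
tool_pos: [578.6, -76.2, -17.7]
tcp_rot: [179.7, 0.1, 91.3]
ft_force: [0.7, -2.0, 0.2]
finger_gap: -0.0
```

```bash
python3 v.py v10
```

```text
scene crop origin 242 225 x4.8x.71
{'tool_pos': array([578.6, -75.6, -17.8]), 'tcp_rot': array([1.797e+02, 1.000e-01, 9.130e+01]), 'ft_force': array([-0.1,  0.1,  0.4]), 'joint_pos': array([-12.5,  16.6,  98.7,  -0. ,  64.4, -13.8])} 10.95 -0.22037246930329757
wcam [575.9  -6.2 156.5]
```

View pics/v10.png

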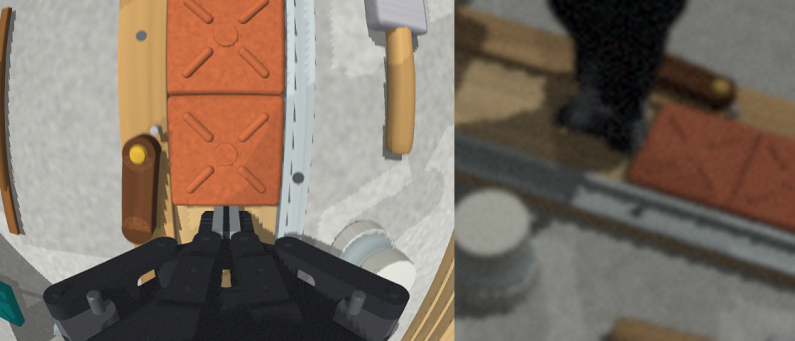

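Request:
carry_out:
  increments:
    - [[0.005,0,0],[0,0,0],1]
    - [[0.005,0,0],[0,0,0],1]
    - [[0.005,0,0],[0,0,0],1]
    - [[0.005,0,0],[0,0,0],1]
    - [[0.005,0,0],[0,0,0],1]
    - [[0.004,0,0],[0,0,0],1]

```text
time: 11.55
tool_pos: [577.9, -44.9, -17.7]
tcp_rot: [179.7, 0.1, 91.3]
ft_force: [-0.5, -2.6, -0.6]
finger_gap: -0.1
```

```bash
python3 v.py v11
```

```text
scene crop origin 257 229 x4.8x.71
{'tool_pos': array([577.9, -44.5, -17.8]), 'tcp_rot': array([1.797e+02, 1.000e-01, 9.130e+01]), 'ft_force': array([-0.1,  0.4,  0.8]), 'joint_pos': array([ -9.4,  16.1,  99.4,  -0. ,  64.3, -10.8])} 11.65 -0.06062252590282333
wcam [575.2  25.  156.5]
```

View pics/v11.png

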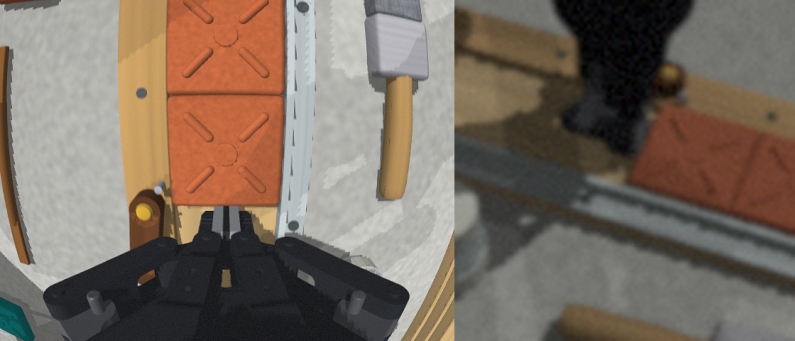

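Request:
carry_out:
  increments:
    - [[0.003,0,0],[0,0,0],1]
    - [[0.003,0,0],[0,0,0],1]
    - [[0.002,0,0],[0,0,0],1]

```text
time: 11.95
tool_pos: [577.7, -36.4, -17.8]
tcp_rot: [179.7, 0.1, 91.3]
ft_force: [0.3, -2.9, -0.3]
finger_gap: -0.2
```

Request:
carry_out:
  increments:
    - [[0.002,0,0],[0,0,0],1]
    - [[0.002,0,0],[0,0,0],1]

```text
time: 12.15
tool_pos: [577.6, -33.4, -17.7]
tcp_rot: [179.7, 0.2, 91.3]
ft_force: [-0.7, -13.7, 0.4]
finger_gap: -0.0
```

Request:
carry_out:
  increments:
    - [[0.002,0,0],[0,0,0],1]

```text
time: 12.25
tool_pos: [577.6, -33.4, -17.6]
tcp_rot: [179.7, 0.4, 91.3]
ft_force: [-1.2, -15.1, -0.5]
finger_gap: 0.2
```

The force rose to about 14 N at y = -33.4 with no more travel, which is where the home position should be. I'll back off, rise and look.

Request:
carry_out:
  increments:
    - [[-0.005,0,0],[0,-0.005,0],1]
    - [[-0.02,0,0],[0,0,0],1]
    - [[-0.03,0,0],[0,0,0],1]
    - [[-0.03,0,0],[0,0,0],1]
    - [[0,0,-0.03],[0,0,0],1]
    - [[0,0,-0.03],[0,0,0],1]
    - [[0,0,0],[0,0,0],1]

```text
time: 12.95
tool_pos: [577.7, -118.3, 43.0]
tcp_rot: [180.0, 0.4, 91.4]
ft_force: [1.3, -1.6, 0.7]
finger_gap: 0.2
```

```bash
python3 v.py v12; python3 - <<'E'
from bench import r
import cv2
b=r.snapshot("scene")["image"][220:340,205:465]; cv2.imwrite("pics/s12.png",cv2.resize(b,None,fx=3,fy=3,interpolation=cv2.INTER_CUBIC))
E
```

```text
scene crop origin 222 200 x4.8x.71
{'tool_pos': array([ 575.3, -117.3,   39.1]), 'tcp_rot': array([-179.8,    0.4,   91.4]), 'ft_force': array([-0.8,  0.6, -0.2]), 'joint_pos': array([-16.2,  13.2,  96.2,  -0.4,  70.8, -17.5])} 13.05 0.11538575599524042
wcam [575.5 -47.3 216.8]
```

View pics/v12_w.png

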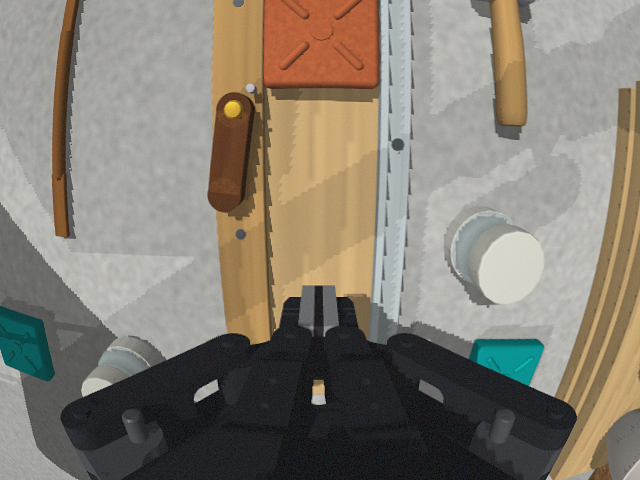

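View pics/s12.png

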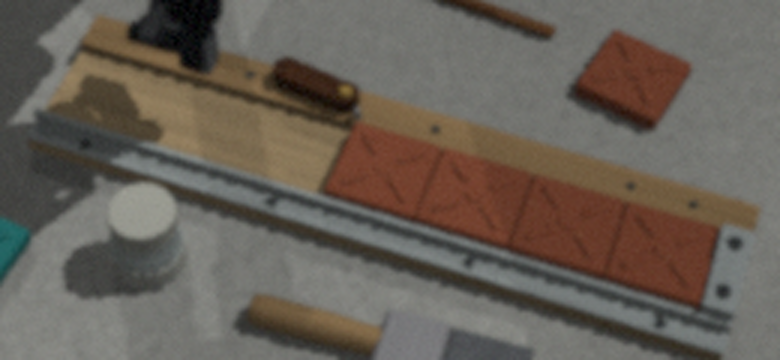

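The row now sits against the stop with no visible gaps; the rear edge of the last tile is at wrist row 88. The button is still at about -0.12 rad, with the pivot at (233,108) and the free end at (224,210). Next I'll move to the robot side of the button.

Request:
carry_out:
  increments:
    - [[0.015,-0.03,0],[0,0,0],1]
    - [[0.015,-0.03,0],[0,0,0],1]
    - [[0.013,-0.024,0],[0,0,0],1]
    - [[0,0,0],[0,0,0],1]
    - [[0,0,0.01],[0,0,0],1]
    - [[0,0,0],[0,0,0],1]

```text
time: 13.7
tool_pos: [480.2, -71.5, 17.8]
tcp_rot: [-178.9, 0.0, 91.5]
ft_force: [-0.8, -0.5, -1.1]
finger_gap: -0.4
```

```bash
python3 v.py v13
```

```text
scene crop origin 262 179 x4.8x.71
{'tool_pos': array([481.8, -72. ,  19.4]), 'tcp_rot': array([-1.79e+02,  1.00e-01,  9.15e+01]), 'ft_force': array([ 1.3, -0.8,  1. ]), 'joint_pos': array([-14.3,   0.7, 112. ,  -0.4,  68.2, -15.6])} 13.8 0.18577275764486634
wcam [481.6  -1.7 192.1]
```

View pics/v13.png

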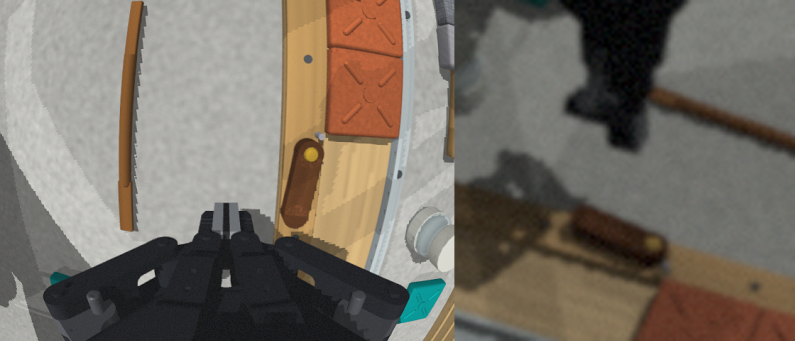

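Request:
carry_out:
  increments:
    - [[0,0,0.01],[-0.018,0,-0.005],1]
    - [[0,0,0.008],[0,0,0],1]
    - [[0,0,0.003],[0,0,0],1]
    - [[0,0,0],[0,0,0],1]
    - [[0,0,0],[0,0,0],1]

```text
time: 14.3
tool_pos: [485.0, -73.6, -1.5]
tcp_rot: [179.9, 0.1, 91.7]
ft_force: [-0.1, -0.9, 0.7]
finger_gap: 0.1
```

```bash
python3 v.py v14
```

```text
scene crop origin 261 187 x4.8x.71
{'tool_pos': array([485.1, -73.6,  -1.3]), 'tcp_rot': array([1.798e+02, 1.000e-01, 9.170e+01]), 'ft_force': array([-0.8, -0.6,  0. ]), 'joint_pos': array([-1.460e+01,  1.900e+00,  1.133e+02, -1.000e-01,  6.460e+01,
       -1.620e+01])} 14.4 -0.22622213836116742
wcam [482.2  -3.7 172.8]
```

View pics/v14.png

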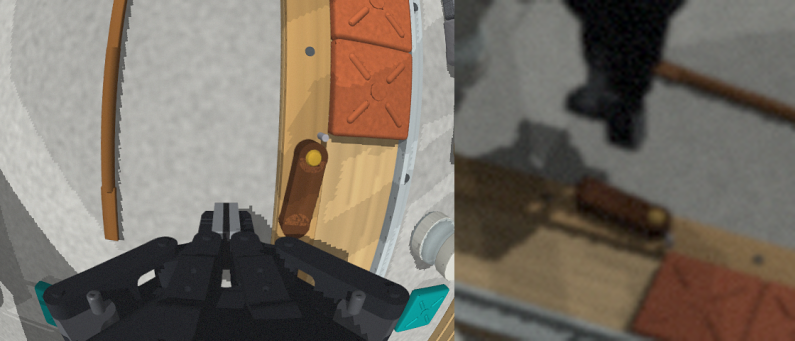

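```bash
python3 - <<'E'
from bench import r
from h import *
s2=r.snapshot("scene"); st=r.sense(); p=st["tool_pos"]; print(p)
u0,v0=275,190
a=s2["image"][v0:v0+60,u0:u0+80]; cv2.imwrite("pics/sz3.png",cv2.resize(a,None,fx=8,fy=8,interpolation=cv2.INTER_CUBIC))
g=lambda q:((q-[u0,v0]+.5)*8-.5).round(0).tolist()
for dz in (20,30,35,40,45,50): print(dz,g(proj(s2,[p+[14,11,dz],p+[14,-11,dz]])))
E
```

```text
[485.06690205 -73.5329274   -1.2713016 ]
20 [[311.0, 382.0], [231.0, 358.0]]
30 [[311.0, 356.0], [230.0, 332.0]]
35 [[311.0, 343.0], [230.0, 319.0]]
40 [[311.0, 330.0], [229.0, 306.0]]
45 [[310.0, 317.0], [229.0, 293.0]]
50 [[310.0, 304.0], [228.0, 279.0]]
```

View pics/sz3.png

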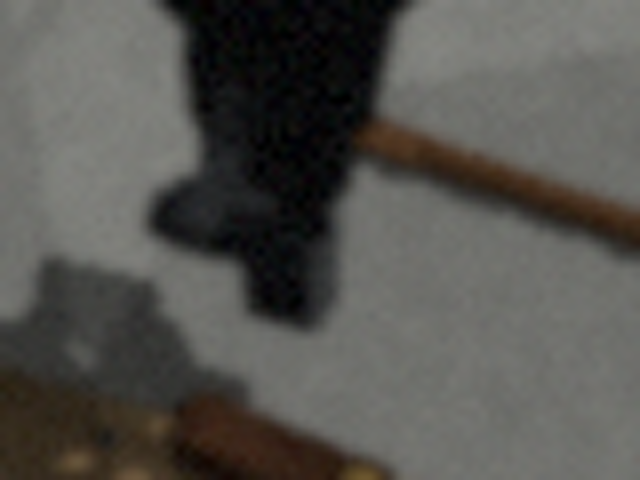

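Request:
carry_out:
  increments:
    - [[0,0,0.004],[0,0,0],1]
    - [[0,0,0.001],[0,0,0],1]
    - [[0,0.008,0],[0,0,0],1]
    - [[0,0.006,0],[0,0,0],1]
    - [[0,0.006,0],[0,0,0],1]
    - [[0,0,0],[0,0,0],1]

```text
time: 15.05
tool_pos: [507.9, -73.0, -5.7]
tcp_rot: [179.7, 0.1, 91.7]
ft_force: [-1.0, 0.2, -0.6]
finger_gap: -0.2
```

```bash
python3 v.py v15
```

```text
scene crop origin 257 196 x4.8x.71
{'tool_pos': array([506.9, -73. ,  -6. ]), 'tcp_rot': array([1.798e+02, 1.000e-01, 9.170e+01]), 'ft_force': array([-0.5, -0.1,  0.2]), 'joint_pos': array([-1.390e+01,  5.500e+00,  1.101e+02, -1.000e-01,  6.420e+01,
       -1.560e+01])} 15.15 -0.031207479766764534
wcam [504.6  -3.  168.5]
```

View pics/v15.png

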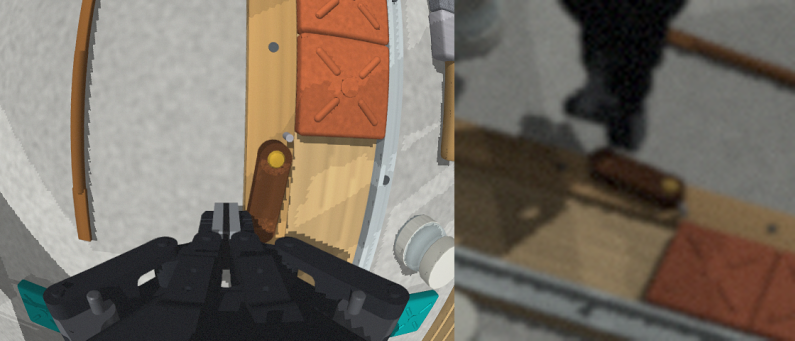

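Request:
carry_out:
  increments:
    - [[0,0.005,0],[0,0,0],1]
    - [[0,0.005,0],[0,0,0],1]
    - [[-0.001,0.005,0],[0,0,0],1]
    - [[-0.002,0.005,0],[0,0,0],1]
    - [[0,0,0],[0,0,0],1]

```text
time: 15.65
tool_pos: [528.5, -75.5, -5.8]
tcp_rot: [179.8, 0.1, 91.7]
ft_force: [0.6, 0.2, -0.2]
finger_gap: 0.1
```

```bash
python3 v.py v16
```

```text
scene crop origin 252 203 x4.8x.71
{'tool_pos': array([527.8, -75.3,  -6. ]), 'tcp_rot': array([1.798e+02, 1.000e-01, 9.170e+01]), 'ft_force': array([ 0.3, -0.6,  1.7]), 'joint_pos': array([-1.360e+01,  8.600e+00,  1.067e+02, -1.000e-01,  6.450e+01,
       -1.530e+01])} 15.75 0.4381253938378889
wcam [525.4  -5.5 168.5]
```

View pics/v16.png

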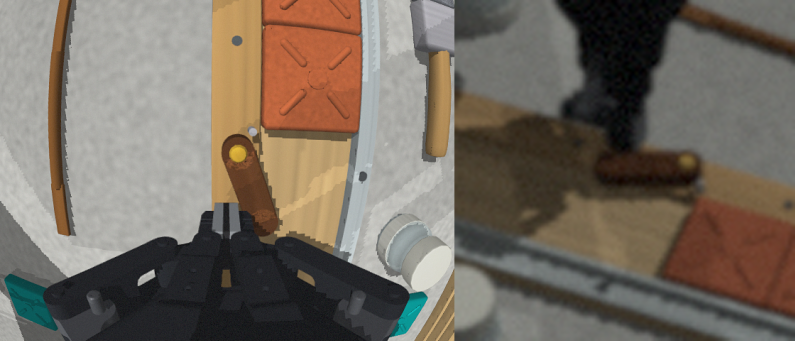

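Request:
carry_out:
  increments:
    - [[0,0.006,0],[0,0,0],1]
    - [[0,0.006,0],[0,0,0],1]
    - [[0,0.005,0],[0,0,0],1]
    - [[0.002,0.005,0],[0,0,0],1]
    - [[0.003,0.005,0],[0,0,0],1]
    - [[0,0,0],[0,0,0],1]

```text
time: 16.35
tool_pos: [556.2, -68.9, -6.5]
tcp_rot: [179.9, 0.1, 91.7]
ft_force: [-0.9, -0.6, -0.3]
finger_gap: 0.2
```

```bash
python3 v.py v17
```

```text
scene crop origin 249 214 x4.8x.71
{'tool_pos': array([555.7, -69.1,  -6.5]), 'tcp_rot': array([1.799e+02, 1.000e-01, 9.170e+01]), 'ft_force': array([-0.6, -0.3, -0.2]), 'joint_pos': array([-1.230e+01,  1.260e+01,  1.022e+02, -1.000e-01,  6.510e+01,
       -1.390e+01])} 16.45 -0.08888618147986407
wcam [553.6   1.  167.8]
```

View pics/v17.png

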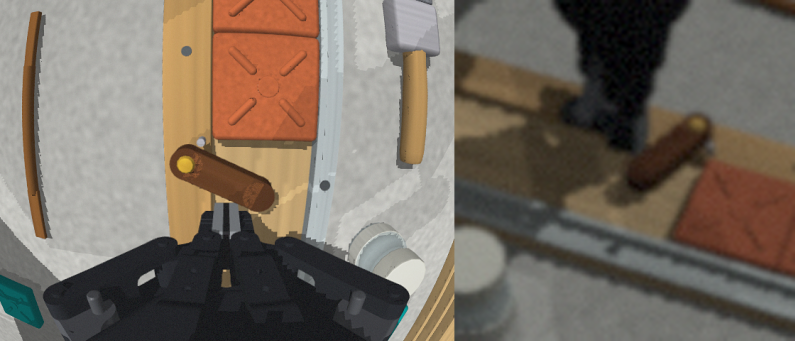

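Request:
carry_out:
  increments:
    - [[0.003,0.004,0],[0,0,0],1]
    - [[0.003,0.003,0],[0,0,0],1]
    - [[0.003,0.002,0],[0,0,0],1]
    - [[0.002,0,0],[0,0,0],1]

```text
time: 16.85
tool_pos: [564.7, -57.4, -6.6]
tcp_rot: [179.9, 0.1, 91.7]
ft_force: [0.0, -0.3, 0.8]
finger_gap: -0.0
```

Request:
carry_out:
  increments:
    - [[0.002,0,0],[0,0,0],1]

```text
time: 16.95
tool_pos: [565.0, -55.1, -6.5]
tcp_rot: [179.9, 0.1, 91.7]
ft_force: [1.1, -1.2, -0.4]
finger_gap: 0.1
```

```bash
python3 v.py v18
```

```text
scene crop origin 254 220 x4.8x.71
{'tool_pos': array([564.8, -54.9,  -6.6]), 'tcp_rot': array([1.799e+02, 1.000e-01, 9.170e+01]), 'ft_force': array([ 0.4,  0.5, -0.1]), 'joint_pos': array([-1.07e+01,  1.36e+01,  1.01e+02, -1.00e-01,  6.53e+01, -1.23e+01])} 17.05 -0.1726950688627579
wcam [562.3  14.8 167.7]
```

View pics/v18.png

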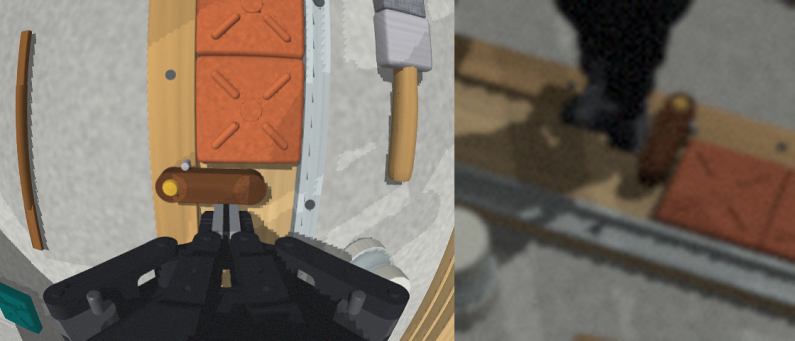

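Almost square. I'll press slowly until it meets the pin.

Request:
carry_out:
  increments:
    - [[0.002,0,0],[0,0,0],1]

```text
time: 17.15
tool_pos: [564.8, -54.2, -6.4]
tcp_rot: [179.9, 0.2, 91.7]
ft_force: [0.3, -12.8, -1.9]
finger_gap: 0.4
```

Request:
carry_out:
  increments:
    - [[0.002,0,0],[0,0,0],1]

```text
time: 17.25
tool_pos: [564.8, -54.4, -6.4]
tcp_rot: [179.9, 0.4, 91.7]
ft_force: [0.5, -13.0, -2.3]
finger_gap: -0.1
```

```bash
python3 v.py v19
```

```text
scene crop origin 254 220 x4.8x.71
{'tool_pos': array([564.8, -54.5,  -6.4]), 'tcp_rot': array([179.9,   0.4,  91.7]), 'ft_force': array([  0.6, -10.7,  -2.1]), 'joint_pos': array([-10.4,  13.5, 101.1,  -0.4,  65.2, -11.9])} 17.35 0.01604202919200784
wcam [562.1  16.5 167.5]
```

View pics/v19_w.png

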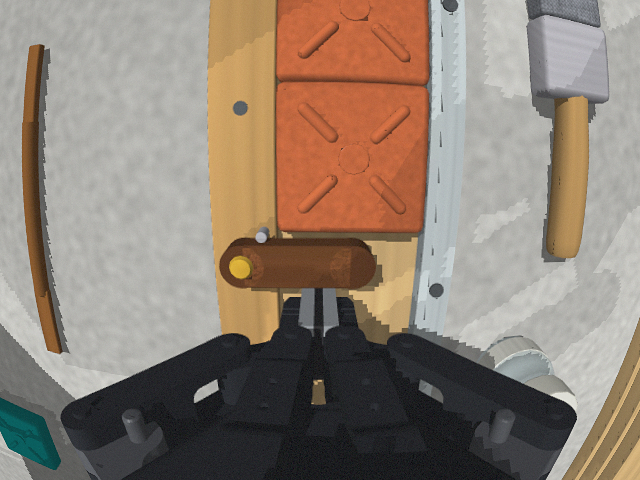

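The button meets its pin at (262,236) and lies straight across, with a small gap behind the last tile. I'll retreat and check.

Request:
carry_out:
  increments:
    - [[-0.004,0,0],[0,0,0],1]
    - [[-0.015,0,0],[0,-0.005,0],1]
    - [[-0.02,0,0],[0,0,0],1]
    - [[0,0,-0.03],[0,0,0],1]
    - [[0,0,-0.04],[0,0,0],1]
    - [[0,0,-0.04],[0,0,0],1]
    - [[-0.03,0,-0.04],[0,0,0],1]
    - [[-0.03,0,0],[0,0,0],1]
    - [[0,0,0],[0,0,0],1]
    - [[0,0,0],[0,0,0],1]

```text
time: 18.35
tool_pos: [565.2, -160.0, 149.5]
tcp_rot: [-179.9, 0.8, 91.6]
ft_force: [0.1, -0.4, 0.3]
finger_gap: 0.1
```

```bash
python3 v.py v20; python3 - <<'E'
from bench import r
import cv2
s=r.snapshot("scene")["image"]; cv2.imwrite("pics/s20.png",s)
cv2.imwrite("pics/s20c.png",cv2.resize(s[220:340,205:465],None,fx=3,fy=3,interpolation=cv2.INTER_CUBIC))
E
```

```text
scene crop origin 199 151 x4.8x.71
{'tool_pos': array([ 564.5, -159.1,  148.2]), 'tcp_rot': array([-179.8,    0.7,   91.7]), 'ft_force': array([-0.7,  0. , -0.2]), 'joint_pos': array([-20.2,   7. ,  91.2,  -0.8,  81.8, -21.8])} 18.45 0.2683457106312976
wcam [563.  -88.1 322.9]
```

View pics/v20_w.png

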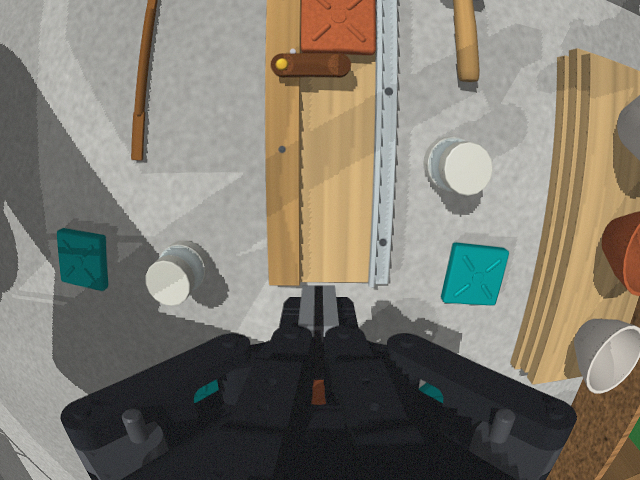

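View pics/s20c.png

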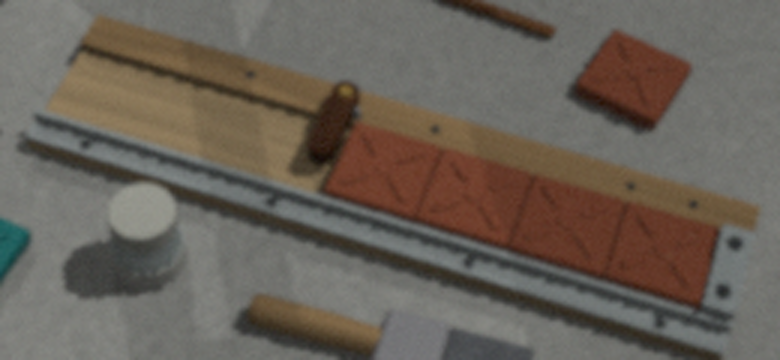

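View pics/s20.png

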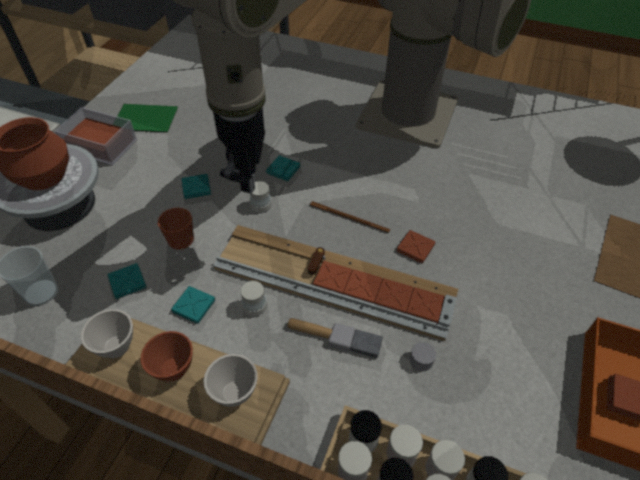

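The row is against the stop and the button lies straight across behind it. The jars, cup, brush, tool, weight and spare tile are at the same pixels as at the start, so I'm handing in.

```bash
python3 - <<'E'
from bench import r
from h import *
import cv2
a=cv2.imread("pics/scene0.png").astype(int); b=cv2.imread("pics/s20.png").astype(int)
d=abs(a-b).max(2)
for n,(u,v) in dict(jarb=(259,196),jara=(252,296),cup=(177,228),weight=(423,355),spare=(415,246),brush=(340,335),tool=(350,217)).items(): print(n,np.median(d[v-12:v+12,u-12:u+12]))
print(r.hand_in())
E
```

```text
jarb 5.0
jara 4.0
cup 9.0
weight 4.0
spare 5.0
brush 4.0
tool 4.0
the job is handed in; nothing more can be done
None
```

The row of four tiles is pushed home against the end stop, and the turn-button is turned straight across the tray behind the last tile. I handed the job in at about 18.5 s of the 48 s allowed; no verdict is reported.

**Row:** I pushed it about 90 mm with the shut fingertips. It stopped where home was expected, with the push force rising to 14–15 N. The last pictures show the first tile at the stop, no visible gaps and the tiles lying flat.

**Turn-button:** I turned it from about -0.12 rad until it met its pin, at about 13 N. The pictures show it straight across with a small gap behind the last tile. The arm was then drawn clear and the force read near zero.

**Other things on the table:** the jars, cup, spare tile, brush, modelling tool and weight looked the same as in the first scene picture, by eye and by an image-difference check.

**Checks that disagreed:**
- **Height reading:** the reported tool height was about 32 mm lower than the fingertips really were. My first push therefore passed above the row without touching it. I noticed this in the pictures and found the true height by touching the lane's bed.
- **Touch force:** that touch briefly reached about 43 N upward, or 49 N in total. I took it as fingertips on the bed, because nothing in the pictures showed the gripper's body touching anything. If it was the body, it would be over the 40 N limit.

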